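# Fit a photo-eye carrier on a bent guide rod

### The job

Thread the photo-eye carrier onto the free end of the bent guide rod, ease it along and round the bend without forcing it, and bring it fully home against the square post with the sensor head hanging down. Then swing the keeper arm shut, right to its stop, so that it holds the carrier there, and let go of everything. Leave the other parts on the bench where they are.

Things in the scene. Friction and masses are not known exactly. Their poses are not given: they have to be found in the camera images.
- stand: Guide rod stand, fixed to the bench: dark steel plate 230 (x) x 250 (y) x 8 mm, reaching x -115..115, y -115..135 mm of the origin, which lies on the bench; z up. Aluminium square post: x 55..95, y 15..45 mm, 130 mm tall. A 10 mm steel rod, axis level 110 mm above the bench, runs from the post's face at x = 55 to its free end, as told under rod_bend. Only the plate lies below it.
- rod_bend (a point): Centre of the rod's quarter bend, at the rod's height (stand frame -25, -20, 110 mm); 50 mm radius to the rod's axis. In stand mm: from the post the rod runs straight along -x at y = 30 from x = 55 to -25, curves about this point to (-75, -20), then runs straight along -y at x = -75 to its rounded free end at y = -90.
- rod_end (a point): The tip of the rod's free end, on its axis (stand frame -75, -90, 110 mm).
- rod_home (a point): Where the centre of the carrier's bore comes when the carrier is home, its end face on the post: on the rod's axis (stand frame 41, 30, 110 mm).
- carrier: Loose photo-eye carrier, about 140 g: aluminium block 28 mm long (x, the bore's direction), 36 mm wide (y), 32 mm tall, on a black sensor head 24 mm tall of the same length and width; 56 mm tall in all. A round 17 mm bore runs through along x, 40 mm above the underside; either end may go on first. Origin: centre of the underside, z up. Starts standing on the bench; hung free, its bore axis is 3.5 mm below the rod's.
- bore (a point): Centre of the carrier's bore, 40 mm above the centre of the underside.
- keeper (a joint): Keeper arm's hinge: 0 = shut, at its stop; starts open at 1.5 to 2; limit 2.1. A level steel bar 10 mm wide, 117 to 127 mm above the bench (it passes over the rod), reaching 80 mm from its pivot; at angle q it points along (-sin q, -cos q) in the stand's x, y. Shut, it crosses the rod 3 mm behind the end of a carrier that is home. 0.03 N m friction keeps it where it is left.
- keeper_pin (a point): The black upright pin by which the keeper arm is moved: 12 mm thick, 36 mm tall (127 to 163 mm above the bench), on the arm 70 mm from the pivot. The point is on its axis, 145 mm above the bench.
- keeper_pivot (a point): A point on the pivot's upright axis (stand frame x 21, y 100 mm), at the height of keeper_pin, 145 mm.
- shaft_collar: Bystander: a steel ring lying flat, 42 mm across, 20 mm hole, 14 mm tall. Origin at the centre of its underside.
- motor: Bystander: a small square motor, 42 x 42 x 40 mm, with a short shaft upwards (58 mm tall in all). Origin at the centre of its underside.
- levelling_foot: Bystander: a steel levelling foot standing on its 44 mm disc, with a 10 mm stud upwards, 50 mm tall. Origin at the centre of its underside.
Not all that is in view belongs to the job. What is shaped like the carrier but green, pink or turquoise is not meant.

How it is judged:
By the outcome, as a careful person would: the job done as asked, in the order asked, and still so for the second after the job is handed in, with the robot touching nothing.
It also fails if it takes over 62 s, if anything falls off the work surface, if the arm or the gripper's body presses on something with over 40 N, if the wrist force passes 120 N, or if a joint passes its speed limit or range.

### The arm

A 7-joint arm with a two-finger parallel gripper is mounted at the origin on the work surface. World frame = base frame: x ahead of the robot, y to its left, z up, the work surface at z = 0. Lengths are in m, angles in degrees, forces in N, time in s.
With the tool pointing down it reaches from about 0.4 to 0.925 m from the base axis. Payload 4.1 kg.
Tool frame: the origin (TCP) lies on the mounting face of the last link; the fingertips stand 173 mm ahead of it and the grasp point (between the pads) lies 155 mm ahead of it; y points along the fingers, z is the direction in which the jaws open and shut, and the axes are right-handed (so a half turn about y gives the same grasp; the last joint's range is limited). The gripper opens to 85 mm and grips with 20 to 120 N. Pads are 22 mm wide; open, the fingers measure 114 mm over their backs; the gripper's body (76 mm by 85 mm) begins 54 mm behind the grasp point. The pads swing forward as they close: fully open they stand 13 mm farther back than shut.
Start: joints at [62.223, 22.827, 2.584, 88.041, -1.071, 69.15, -2.905], TCP at [0.245, -0.602, 0.405] pointing down, gripper open.
Joint ranges: [-161.44, 161.44], [-28.35, 127.94], [-78.24, 83.42], [0, 140.83], [-78.03, 258.03], [13.02, 114.36], [-168.23, 168.23]. Speed limits (degrees/s): [147.25, 147.25, 180, 180, 180, 180, 180].

### API

Orientations are given as [roll, pitch, yaw] about the fixed x, y, z axes, in that order (R = Rz(yaw) Ry(pitch) Rx(roll)).
In Python, from workcell import arm gives the robot as it stands. Calls block until the motion is done:
- arm.move_pose(position, orientation): joint-space move of the TCP to a pose.
- arm.move_straight(position, attitude=None, feed=0.15, stop_force=None): straight line of the TCP; attitude=None keeps the orientation; feed is the mean speed in m/s. With stop_force (N) it stops when the force on the tool has changed by that much, and returns True; else False.
- arm.set_joints(angles): joint-space move.
- arm.let_go() and arm.gripper_close(): open the fingers fully, or close them until they stop; the grip force is fixed at half the most.
- arm.wait(seconds).
- arm.inverse_kinematics(position, orientation): joint angles nearest the present ones, or None.
- arm.get_image(name): name is "side" or "top" or "wrist"; returns (picture, depth): 400x640x3 uint8, red, green, blue; 400x640 float32, m along the optical axis (not along the pixel's ray), 0 where there is no reading.
- arm.calibration(name): a dict with "camera_matrix" (3x3 intrinsics, pixels), "R" (3x3) and "t" (3): a world point X has camera coordinates R X + t. Camera axes: x right, y down, z forward; pixel columns grow to the right and rows downward; lengths in m; the calibration is good to about 2 mm. A picture is of the moment at which its call begins: read the wrist's pose just before it. calibration takes no time and is no camera call; for the wrist camera it gives the pose at the moment of the call.
A pose or a line that the arm cannot do raises arm.PlanningError and nothing moves.
- arm.hand_in(): hands the job in, once; it reports no verdict.
Readings, each from a call of its own:
- arm.read_time(): time.
- arm.read_joints(): joint angles.
- arm.read_dq(): joint speeds.
- arm.read_tau(): joint torques, N m.
- arm.read_position(): TCP position.
- arm.read_tcp_rot(): TCP orientation.
- arm.read_ft_force(): force on the tool from outside, world axes, zero at the start.
- arm.read_torque(): the same for the moment, N m.
- arm.read_finger_gap(): opening from 0.0 (shut) to 1.0 (fully open).
Only numpy, scipy, OpenCV 4.12 (cv2) and the standard library are available. Lean on these libraries where they do the work, as an engineer would, in place of code of your own. Each camera call takes 0.05 s, during which the arm holds its last target. There are 200 camera calls.

## Working session

There is one attempt and no reset: what is moved stays moved. The work goes in short steps, each a Python script; the robot and the scene stay as the last script left them, time stands still between calls to the robot, and variables do not carry over. Pictures are saved under pics/ and viewed, about 8 in all and at most 12, crops included, and the job is handed in when it is done.

```bash
ls; mkdir -p pics; python3 - <<'E'
from workcell import arm
import cv2,numpy as np
for n in("top","side","wrist"):
    p,d=arm.get_image(n); np.savez(f"pics/{n}0.npz",p=p,d=d,**{k:np.array(v) for k,v in arm.calibration(n).items()})
    cv2.imwrite(f"pics/{n}0.png",p[:,:,::-1])
a,b=[cv2.imread(f"pics/{n}0.png") for n in("top","side")]
c=arm.calibration("top");print(c,arm.calibration("side"));print(arm.read_tcp_rot(),arm.read_position(),arm.read_time())
E
```

```text
pics
{'camera_matrix': array([[378.38354514,   0.        , 323.58575386],
       [  0.        , 378.38354514, 201.18852223],
       [  0.        ,   0.        ,   1.        ]]), 'R': array([[-0.13620668, -0.99066828, -0.00490859],
       [-0.96478917,  0.13377068, -0.22646691],
       [ 0.22501021, -0.02611055, -0.97400649]]), 't': array([0.11150827, 0.5474606 , 1.04482344])} {'camera_matrix': array([[443.63201702,   0.        , 318.97232726],
       [  0.        , 443.63201702, 204.83600133],
       [  0.        ,   0.        ,   1.        ]]), 'R': array([[ 0.99216221, -0.12443252, -0.01143258],
       [-0.10424307, -0.77377412, -0.62482557],
       [ 0.06890239,  0.62112008, -0.78068067]]), 't': array([-0.51406065,  0.1608288 ,  1.03752474])}
[-9.00856486e+01 -5.05007233e-03 -1.57889291e+02] [ 0.24457816 -0.60199114  0.40390231] 0.15
```

View pics/top0.png

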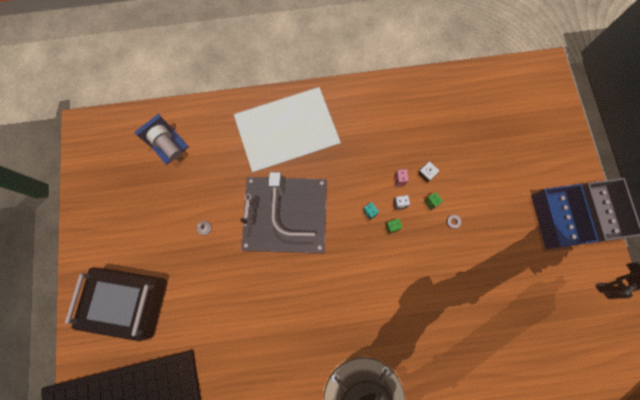

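View pics/side0.png

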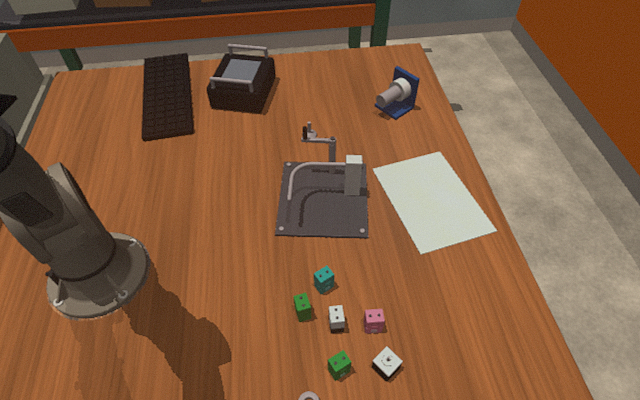

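Top view: the stand is at about (285,215), with the rod tip at (315,234), the post at (274,180) and the keeper at (247,210). Candidates shaped like the carrier are white (402,201), white (429,172, probably the motor), pink (402,176), green (434,200) and (394,226), and turquoise (371,210). The white one at (402,201) fits. I'll confirm it in a crop and measure.

```bash
cat > h.py <<'E'
import numpy as np,cv2
def cloud(d,c):
    K=c["camera_matrix"];v,u=np.mgrid[:400,:640]
    P=np.stack([(u-K[0,2])/K[0,0]*d,(v-K[1,2])/K[1,1]*d,d],-1)
    W=(P-c["t"])@c["R"]; W[d<=0]=np.nan
    return W
def proj(X,c):
    q=(np.asarray(X)@c["R"].T+c["t"])@c["camera_matrix"].T
    return q[...,:2]/q[...,2:]
E
python3 - <<'E'
from h import *
t=np.load("pics/top0.npz");s=np.load("pics/side0.npz")
m=np.hstack([cv2.resize(t["p"][150:250,360:470],None,fx=3.5,fy=3.5,interpolation=2),cv2.resize(s["p"][255:380,280:415],(385,350),interpolation=2)])
cv2.imwrite("pics/crop1.png",m[:,:,::-1])
for n,c,win in(("top",t,(160,265,230,340)),("side",s,(110,245,265,380))):
    W=cloud(c["d"],c); r0,r1,c0,c1=win; S=W[r0:r1,c0:c1].reshape(-1,3); col=c["p"][r0:r1,c0:c1].reshape(-1,3).astype(int)
    z=S[:,2]
    pl=S[(abs(z-.008)<.008)&(col.max(1)<115)&(np.ptp(col,axis=1)<25)]
    print(n,"plate z",np.median(pl[:,2]),cv2.minAreaRect((pl[:,:2]*1000).astype(np.float32)))
    po=S[(z>.123)&(z<.14)];print("post-ish/keeper",len(po),np.nanmedian(po,0))
    ro=S[(z>.104)&(z<.12)];print("rod n",len(ro),ro[:,:2].min(0),ro[:,:2].max(0))
    np.save(f"pics/{n}_hi.npy",S[(z>.09)])
    print(np.round(S[z>.145]*1000))
# candidates
for n,c,pts in(("top",t,[(402,201),(429,172)]),("side",s,[(337,318),(388,362)])):
    W=cloud(c["d"],c)
    for u,v in pts:
        w=W[v-15:v+16,u-15:u+16].reshape(-1,3);w=w[(w[:,2]>.048)&(w[:,2]<.064)]
        cen=np.nanmedian(W[v-2:v+3,u-2:u+3].reshape(-1,3),0);w=w[np.hypot(*(w-cen)[:,:2].T)<.03]
        print(n,(u,v),cen,len(w),w.mean(0),cv2.minAreaRect((w[:,:2]*1000).astype(np.float32)) if len(w)>3 else "")
E
```

```text
top plate z 0.008571377167370595 ((548.0177001953125, 157.93707275390625), (244.4290008544922, 225.74786376953125), 80.6788558959961)
post-ish/keeper 284 [0.60623879 0.17796072 0.12950568]
rod n 323 [0.45299147 0.07274383] [0.63668468 0.25960752]
[[519. 260. 164.]
 [518. 257. 166.]
 [518. 254. 164.]
 [518. 263. 160.]
 [516. 260. 165.]
 [516. 257. 166.]
 [515. 254. 166.]
 [516. 252. 162.]
 [514. 263. 163.]
 [514. 260. 165.]
 [513. 257. 165.]
 [513. 255. 165.]
 [513. 252. 163.]
 [516. 253. 148.]
 [511. 263. 166.]
 [511. 260. 165.]
 [511. 258. 163.]
 [510. 255. 164.]
 [511. 253. 159.]
 [512. 252. 151.]
 [510. 262. 157.]
 [508. 258. 162.]
 [508. 256. 161.]
 [510. 255. 151.]
 [508. 258. 149.]]
side plate z 0.008568694712631372 ((558.8302001953125, 215.10986328125), (373.2624816894531, 228.67564392089844), 80.36958312988281)
post-ish/keeper 330 [0.60475326 0.17658391 0.12927526]
rod n 458 [0.45404289 0.07182078] [0.64478336 0.25415137]
[[510. 263. 163.]
 [513. 261. 164.]
 [515. 261. 164.]
 [517. 259. 165.]
 [509. 254. 167.]
 [512. 257. 164.]
 [515. 260. 161.]
 [517. 257. 164.]
 [520. 257. 
[... 617 characters left out ...]
17023] ((528.3199462890625, -194.71200561523438), (28.426307678222656, 36.87903594970703), 1.1395684480667114)
top (429, 172) [ 0.60888286 -0.29417911  0.04218201] 4 [ 0.6132865  -0.29592429  0.0564395 ] ((613.7968139648438, -296.69976806640625), (2.1750147342681885, 6.0945634841918945), 37.62751007080078)
side (337, 318) [ 0.52965535 -0.20648792  0.05732966] 247 [ 0.52856854 -0.19775986  0.05651229] ((528.68359375, -196.43251037597656), (37.99683380126953, 28.004436492919922), 89.90656280517578)
side (388, 362) [ 0.61527726 -0.30241774  0.04341771] 10 [ 0.61432257 -0.29833985  0.05666901] ((614.5581665039062, -298.03582763671875), (5.014184951782227, 3.4806764125823975), 20.620548248291016)
```

View pics/crop1.png

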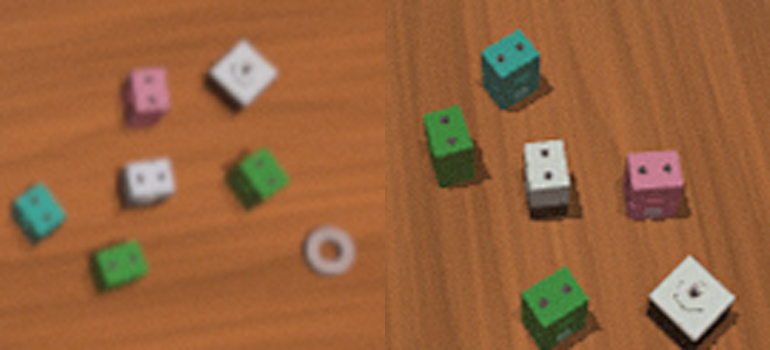

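White (402,201) shows the two sensor holes, a block of the right size and a black foot, so it is the carrier. White (429,172) is the motor, with shaft and square top. Next I'll fit the stand, locate the neighbours for clearance and check IK on the whole path.

```bash
cat >> h.py <<'E'
def path(s):
    """rod arc length from tip -> stand xy, tangent angle (stand, rad)"""
    if s<70: return np.array([-.075,-.09+s/1000]),np.pi/2
    L=50*np.pi/2
    if s<70+L:
        a=(s-70)/50; return np.array([-.025-.05*np.cos(a),-.02+.05*np.sin(a)]),np.pi/2-a
    return np.array([-.025+(s-70-L)/1000,.03]),0.
S_HOME=70+25*np.pi+66
def T(p,st):
    c,s=np.cos(st[2]),np.sin(st[2]); return np.array([c*p[0]-s*p[1]+st[0],s*p[0]+c*p[1]+st[1]])
E
python3 - <<'E'
from h import *
from scipy.optimize import least_squares
from workcell import arm
R=np.array([path(s)[0] for s in np.arange(0,S_HOME+14)])
t=np.load("pics/top0.npz");s=np.load("pics/side0.npz")
x0=np.array([.5464,.1481,np.radians(-9.3)])
for names in(["top"],["side"],["top","side"]):
    H=np.vstack([np.load(f"pics/{n}_hi.npy") for n in names]); ro=H[(H[:,2]>.1)&(H[:,2]<.119)]
    st=x0.copy()
    for it in range(3):
        M=np.array([T(p,st) for p in R]);D=np.linalg.norm(ro[:,None,:2]-M[None],axis=2)
        q=ro[D.min(1)<(.012 if it==0 else .008)]
        # surface pt to axis distance 3D should be 5 mm
        f=lambda v:np.concatenate([np.sqrt(np.min(((q[:,None,:2]-np.array([T(p,v) for p in R])[None])**2).sum(2),1)+(q[:,2]-.110-v[3])**2)-.005])
        r=least_squares(f,np.r_[st,0],loss="soft_l1",f_scale=.001); st=r.x[:3]
    print(names,len(q),r.x[:2],np.degrees(r.x[2]),r.x[3],np.sqrt(np.mean(r.fun**2)))
    po=H[(H[:,2]>.126)&(H[:,2]<.135)&(np.hypot(*(H[:,:2]-T([.075,.03],st)).T)<.035)]
    print("post",cv2.minAreaRect((po[:,:2]*1000).astype(np.float32)),"model",T([.075,.03],st))
W=cloud(t["d"],t)
for n,(u,v) in dict(pink=(402,176),g1=(434,200),g2=(394,226),tq=(371,210)).items():
    w=W[v-13:v+14,u-13:u+14].reshape(-1,3);w=w[w[:,2]>.05];print(n,cv2.minAreaRect((w[:,:2]*1000).astype(np.float32)))
for y0 in(0,180):
  for nm,p,y in[("grasp",(.5283,-.1955,.2),0),("thread",(*T([-.075,-.13],st),.27),80.7),("mid",(*T([-.06,.015],st),.27),35),("home",(*T([.041,.03],st),.27),-9.3),("pin",(.514,.258,.31),-9.3),("pin",(.514,.258,.31),80),("shut",(*T([.021,.03],st),.31),-9.3),("shut",(*T([.021,.03],st),.31),80)]:
    j=arm.inverse_kinematics(p,[-90,0,y0+y]);print(y0,nm,None if j is None else np.round(j))
E
```

```text
['top'] 288 [0.54500417 0.14837711] -8.907330768324279 0.001115509277984869 0.001354356406231052
post ((624.1931762695312, 165.7458953857422), (28.717205047607422, 41.0166130065918), 83.69795989990234) model [0.62374478 0.16640255]
['side'] 340 [0.54543212 0.1481147 ] -9.589013558435418 0.0007415413532272844 0.0014105522568725875
post ((623.61279296875, 163.58497619628906), (30.99411392211914, 39.2677116394043), 79.5128173828125) model [0.62438161 0.16520206]
['top', 'side'] 627 [0.5451141  0.14823558] -9.170658509573181 0.0009131675031495759 0.0013877421778059503
post ((623.8409423828125, 164.5684814453125), (32.70512771606445, 40.3860969543457), 81.28267669677734) model [0.62393672 0.16589895]
pink ((604.40771484375, -208.74827575683594), (29.274900436401367, 36.290462493896484), 86.25033569335938)
g1 ((519.7530517578125, -290.4966125488281), (35.79543685913086, 29.837543487548828), 24.711034774780273)
g2 ((460.8253479003906, -158.16563415527344), (27.88869857788086, 36.03641891479492), 10.252367973327637)
tq ((515.3831787109375, -99.26419067382812), (36.04998779296875, 27.893217086791992), 26.709787368774414)
0 grasp [ 41.  31. -31. 110.  22.  46.  87.]
0 thread [ 46.  23. -66. 121.  27.  52. 136.]
0 mid [ 27.  32. -66. 113.  35.  58.  70.]
0 home [ 16.  35. -50. 100.  30.  60.  36.]
0 pin [ 14.  32. -61. 103.  31.  64.  24.]
0 pin [ 17.  35. -66. 103.  35.  66. 110.]
0 shut [ 19.  32. -55. 100.  29.  63.  36.]
0 shut [ 26.  37. -66. 100.  37.  68. 119.]
180 grasp [ 22.  28.  -8. 110.   5.  42. -79.]
180 thread [ 25.  15. -39. 122.  13.  47. -31.]
180 mid [  16.   24.  -49.  113.   23.   53. -100.]
180 home [   5.   30.  -33.  100.   19.   56. -135.]
180 pin [   8.   28.  -51.  103.   25.   61. -151.]
180 pin [ 13.  30. -58. 103.  29.  63. -66.]
180 shut [   8.   26.  -38.  101.   18.   59. -136.]
180 shut [ 17.  30. -51. 100.  26.  62. -53.]
```

```bash
python3 - <<'E'
from workcell import arm
from h import *
arm.move_pose([.528,-.195,.36],[-90,0,180])
c=arm.calibration("wrist");p,d=arm.get_image("wrist")
cv2.imwrite("pics/w1.png",p[:,:,::-1]);W=cloud(d,c)
np.savez("pics/w1.npz",p=p,d=d,**c)
m=(abs(W[...,2]-.056)<.006)&(np.hypot(W[...,0]-.528,W[...,1]+.195)<.04)
w=W[m];print(m.sum(),w.mean(0),cv2.minAreaRect((w[:,:2]*1000).astype(np.float32)),proj([.528,-.195,.056],c),arm.read_time(),arm.read_position(),arm.read_tcp_rot())
E
```

```text
1059 [ 0.53191371 -0.19635168  0.05518346] ((531.4074096679688, -196.34417724609375), (35.82300567626953, 28.627151489257812), 89.39012908935547) [312.68384127 190.96453511] 2.0083 [ 0.5276588  -0.19641208  0.36006584] [-8.99643312e+01 -1.16218901e-03  1.79867477e+02]
```

View pics/w1.png

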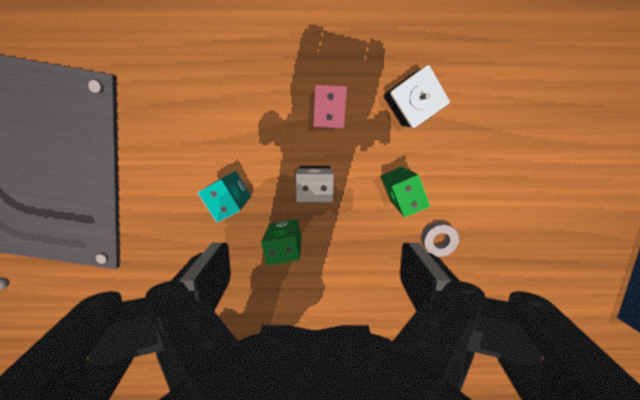

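Only the white carrier sits at (315,185), and there is room for the fingers on both sides. I'll grasp it, lift, and go to just in front of the rod tip for a closer look.

```bash
python3 - <<'E'
from workcell import arm
from h import *
g=[.530,-.1962];Y=179.4
arm.move_pose([*g,.27],[-90,0,Y])
arm.move_straight([*g,.197],feed=.1,stop_force=8)
print(arm.read_position());arm.wait(.2);arm.gripper_close();print("gap",arm.read_finger_gap())
arm.move_straight([*g,.36],feed=.2);print("gap",arm.read_finger_gap(),arm.read_ft_force())
st=np.array([.5451,.1482,np.radians(-9.17)])
xy=T([-.075,-.155],st)
arm.move_pose([*xy,.30],[-90,0,Y+.6+90-9.17-360])
arm.move_straight([*xy,.267],feed=.1)
arm.wait(.3)
print(xy,arm.read_position(),arm.read_tcp_rot(),arm.read_ft_force(),arm.read_time())
for n in("wrist","top","side"):
    c=arm.calibration(n);p,d=arm.get_image(n);np.savez(f"pics/{n}2.npz",p=p,d=d,**c)
w,s=np.load("pics/wrist2.npz")["p"],np.load("pics/side2.npz")["p"]
cv2.imwrite("pics/m2.png",np.hstack([cv2.resize(w,(560,350)),cv2.resize(s[130:255,240:325],(238,350),interpolation=2)])[:,:,::-1])
E
```

```text
[ 0.53047855 -0.19629841  0.19769574]
gap 0.4117651272261166
gap 0.4114027781887651 [-0.32919947 -0.57966708 -1.83720165]
[0.44635704 0.00713325] [0.4466162  0.0071372  0.26750905] [-8.99357765e+01  3.60790896e-03 -9.91784022e+01] [ 0.79415622  0.27907524 -1.17888345] 6.7333
```

View pics/m2.png

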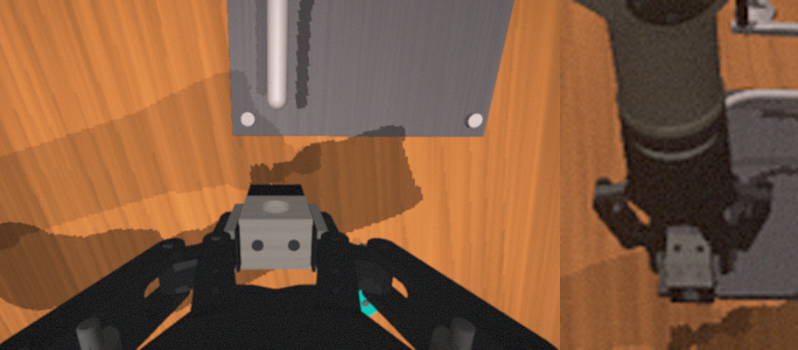

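The carrier is held level with the bore facing the rod; the rod tip shows at about (277,105) of the montage, ahead and in line. I'll measure rod against carrier in the same wrist picture.

```bash
python3 - <<'E'
from h import *
c=np.load("pics/wrist2.npz");W=cloud(c["d"],c)
pos=np.array([0.44636,0.00713]);yaw=np.radians(-99.18+180)
f=np.array([np.cos(yaw),np.sin(yaw)]);l=np.array([-f[1],f[0]])
a=(W[...,:2]-pos)@f*1000;b=(W[...,:2]-pos)@l*1000;z=W[...,2]*1000
col=c["p"].astype(int)
rod=(abs(z-110)<14)&(a>50)&(abs(b)<30)
print("rod n",rod.sum(),"amin",np.sort(a[rod])[:5],"z med/max",np.median(z[rod]),np.percentile(z[rod],98))
for lo in range(60,150,10):
    m=rod&(a>lo)&(a<=lo+10)
    if m.sum()>5:print(lo,m.sum(),"b",b[m].min().round(1),b[m].max().round(1),np.median(b[m]).round(2),"ztop",np.percentile(z[m],95).round(1))
u=(np.array([235,325])*640/560).astype(int)
top=(abs(z-126)<4)&(abs(a)<22)&(abs(b)<24)&(col.min(2)>90)
print("top n",top.sum(),"z",np.median(z[top]),"a",np.percentile(a[top],[1,50,99]),"b",np.percentile(b[top],[1,50,99]))
fr=(z<122)&(z>95)&(a>8)&(a<22)&(abs(b)<19)
print("front n",fr.sum(),"a",np.percentile(a[fr],[5,50,95]),"b",np.percentile(b[fr],[1,50,99]),"z",np.percentile(z[fr],[1,99]))
# bore interior: sight of darker/deeper pts
v,uu=np.mgrid[:400,:640]
x0,y0=proj([*(pos+f*.014),.110],c);print("bore proj exp",x0,y0)
print("top-plane fit"); q=np.c_[a[top],b[top],np.ones(top.sum())];print(np.linalg.lstsq(q,z[top],rcond=None)[0])
cv2.imwrite("pics/z.png",cv2.resize(c["p"][205:315,255:380],None,fx=4.5,fy=4.5)[:,:,::-1])
E
```

```text
rod n 3003 amin [65.11549082 65.12094505 65.1280816  65.13382947 65.13661568] z med/max 113.47642958917292 115.24659183692168
60 242 b -6.5 2.8 -1.83 ztop 114.6
70 593 b -6.9 2.8 -1.82 ztop 114.9
80 651 b -6.8 2.7 -1.82 ztop 115.0
90 711 b -7.0 3.1 -1.8 ztop 115.1
100 786 b -7.0 2.9 -2.15 ztop 115.1
110 20 b -6.8 2.8 1.03 ztop 113.3
top n 4629 z 125.6233906665026 a [-13.67550094   2.26095533  14.23975529] b [-18.67440714  -1.381568    16.1124897 ]
front n 1651 a [ 9.7819124  13.85042755 14.32478801] b [-18.65424074  -0.44202754  18.58792145] z [ 95.39418029 121.83408188]
bore proj exp 311.98759163274815 235.0527919181449
top-plane fit
[-1.81901995e-02 -2.33124592e-03  1.25581917e+02]
```

View pics/z.png

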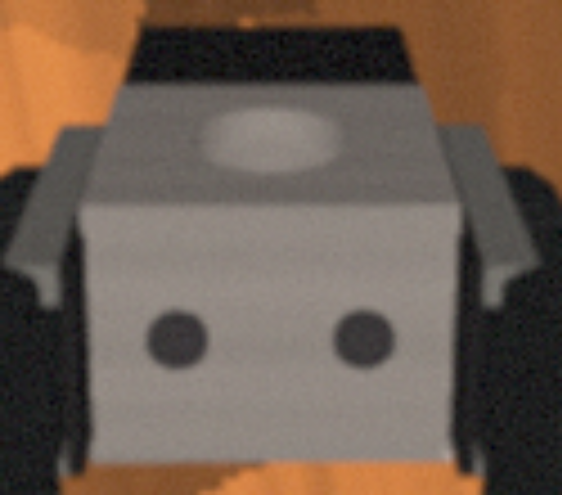

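Relative measure: rod is 0.7 mm to the right of the carrier's bore line and 0.5 mm higher; the tip is 65 mm ahead as planned. I'll correct for that and thread in small force-guarded segments.

```bash
cat >> h.py <<'E'
ST=np.array([.5458,.1484,np.radians(-9.25)])
def carrier_pose(s):
    q=np.array([path(x)[0] for x in np.linspace(s-14,s+14,29)])
    d=q[-1]-q[0];th=np.arctan2(d[1],d[0]);n=np.array([-np.sin(th),np.cos(th)])
    h=(q-q[14])@n
    return q[14]+n*(h.min()+h.max())/2, th
def tcp(s,z=.2675,off=(0,0)):
    p,th=carrier_pose(s); xy=T(p,ST)+off
    return [*xy,z],[-90,0,(np.degrees(th+ST[2])+180+180)%360-180]
E
cat > thread.py <<'E'
import sys
from workcell import arm
from h import *
s0,s1,stop=map(float,sys.argv[1:4])
off=np.array(eval(sys.argv[4])) if len(sys.argv)>4 else np.zeros(2)
n=int(np.ceil((s1-s0)/8))
F0=np.array([0.7,.3,-1.3])
for s in np.linspace(s0,s1,n+1)[1:]:
    p,o=tcp(s,off=off)
    hit=arm.move_straight(p,o,feed=.07,stop_force=stop)
    F=np.array(arm.read_ft_force());th=np.radians(o[2]+180)
    fl=[F[0]*np.cos(th)+F[1]*np.sin(th),-F[0]*np.sin(th)+F[1]*np.cos(th),F[2]]
    print(round(s,1),hit,"F fwd/left/up",np.round(fl,1),"M",np.round(arm.read_torque(),2))
    if hit:break
print(arm.read_position(),np.array(p),arm.read_tcp_rot(),arm.read_time(),arm.read_finger_gap())
E
python3 thread.py -65 60 7
```

```text
-57.2 False F fwd/left/up [ 0.3 -0.2 -1.5] M [-0.01 -0.   -0.  ]
-49.4 False F fwd/left/up [-0.6 -0.6 -0.7] M [-0.02 -0.   -0.01]
-41.6 False F fwd/left/up [-0.7 -1.2 -0.7] M [-0.01 -0.01 -0.02]
-33.8 False F fwd/left/up [-1.   0.1 -0.9] M [0.04 0.03 0.01]
-25.9 False F fwd/left/up [ 0.6  0.3 -0.7] M [0.05 0.03 0.02]
-18.1 False F fwd/left/up [-0.2 -0.  -0.3] M [0.   0.05 0.05]
-10.3 False F fwd/left/up [-0.  -0.  -0.9] M [ 0.04 -0.05  0.01]
-2.5 False F fwd/left/up [-0.9  0.6 -1.4] M [-0.01  0.03  0.03]
5.3 False F fwd/left/up [ 0.   0.7 -0.8] M [-0.01  0.02 -0.05]
13.1 False F fwd/left/up [ 0.8 -0.4 -1.1] M [-0.06 -0.01  0.03]
20.9 False F fwd/left/up [-0.6  0.4 -1.5] M [0.02 0.05 0.03]
28.8 False F fwd/left/up [-0.1  0.2 -0.9] M [-0.05  0.02 -0.03]
36.6 False F fwd/left/up [-0.4  0.7 -0.3] M [-0.01 -0.    0.04]
44.4 False F fwd/left/up [-0.9  0.7 -1.5] M [-0.06 -0.    0.06]
52.2 False F fwd/left/up [-0.9 -0.5 -1. ] M [-0.04 -0.05  0.02]
60.0 False F fwd/left/up [-0.1  0.2 -1.4] M [-0.03  0.04 -0.04]
[0.46696204 0.13110402 0.2675431 ] [0.46696426 0.1308439  0.2675    ] [-8.99976465e+01  7.53182624e-03 -9.95274291e+01] 11.025 0.4102741435461123
```

On without contact. Now the bend, up to 6 mm short of home.

```bash
python3 thread.py 60 208.5 7; python3 - <<'E'
from workcell import arm
from h import *
c=arm.calibration("wrist");p,d=arm.get_image("wrist");np.savez("pics/w3.npz",p=p,d=d,**c)
t,_=arm.get_image("top");s,_=arm.get_image("side")
cv2.imwrite("pics/m3.png",np.hstack([cv2.resize(p,(480,300)),cv2.resize(s[110:240,265:395],(300,300),interpolation=2)])[:,:,::-1])
E
```

```text
67.8 False F fwd/left/up [-0.9  0.9 -0.9] M [-0.02 -0.   -0.03]
75.6 False F fwd/left/up [-0.2  0.2 -0.8] M [-0.    0.07 -0.01]
83.4 False F fwd/left/up [ 0.5 -0.2 -1.7] M [-0.    0.02 -0.01]
91.3 False F fwd/left/up [ 0.4  0.1 -1.3] M [ 0.05  0.01 -0.01]
99.1 False F fwd/left/up [ 0.2  0.1 -1.4] M [0.03 0.03 0.02]
106.9 False F fwd/left/up [ 0.5 -1.1 -1.1] M [ 0.02 -0.02  0.03]
114.7 False F fwd/left/up [-0.4 -0.3 -0.8] M [ 0.01 -0.02  0.  ]
122.5 False F fwd/left/up [-0.6  0.4 -1.2] M [-0.   -0.04  0.02]
130.3 False F fwd/left/up [-1.1  0.7 -1.2] M [ 0.02  0.04 -0.03]
138.2 False F fwd/left/up [-0.1  0.1 -1.2] M [-0.02  0.07 -0.05]
146.0 False F fwd/left/up [-0.6 -0.  -1.4] M [-0.02 -0.01  0.03]
153.8 False F fwd/left/up [ 0.2 -0.4  0.1] M [ 0.01  0.04 -0.02]
161.6 False F fwd/left/up [-0.5  0.6 -0.1] M [ 0.03 -0.    0.05]
169.4 False F fwd/left/up [ 0.3 -0.4 -1.7] M [ 0.03  0.01 -0.03]
177.2 False F fwd/left/up [ 0.8  0.1 -1.2] M [-0.   -0.04 -0.01]
185.1 False F fwd/left/up [ 0.2  0.  -1.1] M [ 0.02 -0.03  0.06]
192.9 False F fwd/left/up [-0.3  0.  -0.7] M [-0.05  0.    0.07]
200.7 False F fwd/left/up [-0.   0.5 -0.4] M [ 0.01  0.03 -0.  ]
208.5 False F fwd/left/up [-0.3 -0.7 -0.9] M [ 0.05 -0.   -0.02]
[0.58557441 0.17214968 0.26750005] [0.58512785 0.1723903  0.2675    ] [-9.00004513e+01  1.41386882e-02  1.70713824e+02] 16.3083 0.41183236989376765
```

View pics/m3.png

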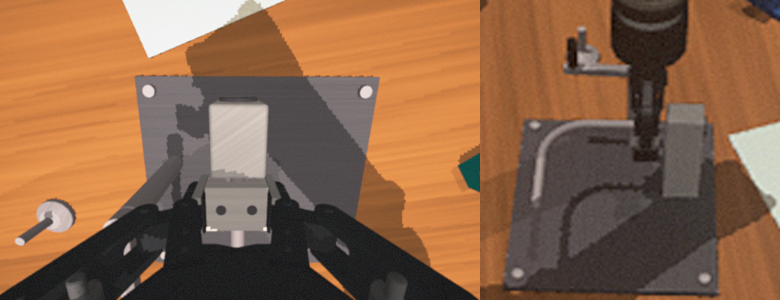

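The carrier is threaded on the rod (rod visible below it at (237,240)), about 6 mm short of the post. Now home with a force stop, lower it to hang, release and rise.

```bash
python3 - <<'E'
from workcell import arm
from h import *
p,o=tcp(S_HOME+5)
print(arm.move_straight(p,o,feed=.02,stop_force=6),arm.read_position(),arm.read_ft_force(),"nominal",tcp(S_HOME)[0])
q=np.array(arm.read_position())
f=np.array([np.cos(ST[2]),np.sin(ST[2])])
print("down",arm.move_straight([q[0],q[1],.2642],feed=.03,stop_force=4),arm.read_position(),arm.read_ft_force())
arm.let_go();arm.wait(.3);print(arm.read_ft_force())
q=np.array(arm.read_position())
print(arm.move_straight([q[0],q[1],.34],feed=.1,stop_force=6))
b=q[:2]-f*.10
arm.move_straight([*b,.36],feed=.2);arm.wait(.2)
c=arm.calibration("wrist");p,d=arm.get_image("wrist");np.savez("pics/w4.npz",p=p,d=d,**c);W=cloud(d,c)
cv2.imwrite("pics/w4.png",p[:,:,::-1])
L=(W[...,:2]-ST[:2]);x=(L@f)*1000;y=(L@np.array([-f[1],f[0]]))*1000;z=W[...,2]*1000
m=(abs(z-122)<4)&(x>10)&(x<60)&(abs(y-30)<25);print("carrier top x",np.percentile(x[m],[1,99]),"y",np.percentile(y[m],[1,99]),"z",np.median(z[m]),m.sum())
m=(z>126)&(z<136)&(x>48)&(x<110)&(abs(y-30)<25);print("post x",np.percentile(x[m],[1,99]),"y",np.percentile(y[m],[1,99]),"z",np.median(z[m]))
m=(z>158)&(z<170)&(abs(y-100)<40);
if m.sum():print("pin",np.median(x[m]),np.median(y[m]),m.sum())
print(arm.read_time())
E
```

```text
True [0.59224322 0.1711718  0.26654777] [ 0.55938685 -0.43630114 -1.46751256] nominal [np.float64(0.5910891279970842), np.float64(0.1714194458070501), 0.2675]
down False [0.59220804 0.17105083 0.26382715] [ 0.25289546  0.29963385 -0.88698265]
[-1.10611098 -0.36755897 -0.36182488]
False
carrier top x [28.67267969 57.52017436] y [11.81717379 46.90355487] z 121.83603418151061 2617
post x [57.35205555 79.8243856 ] y [14.18473575 43.31311632] z 129.24485414221044
pin -45.48131998916992 101.16088135024818 313
19.825
```

View pics/w4.png

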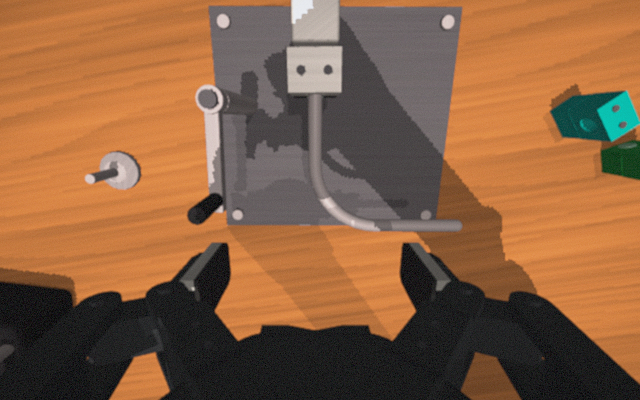

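The carrier is home: its top runs x 28.7–57.5 up to the post face at 57.4, its top is at 122 mm and it hangs upright. The keeper pin is at (205,208) px, stand (-48,102) mm, so q≈1.6. I'll push the pin shut along its arc with closed fingers, force-guarded.

```bash
cat > keep.py <<'E'
from workcell import arm
from h import *
Z=.305
def kp(q,gap=0):
    t=np.array([np.cos(q),-np.sin(q)]);pin=np.array([.021,.1])+.07*np.array([-np.sin(q),-np.cos(q)])
    xy=T(pin-t*(.017+gap),ST)
    yaw=np.degrees(ST[2]-q)   # jaws along the arm at angle q
    return xy,[-90,0,(yaw+180)%360-180]
if __name__=="__main__":
    arm.gripper_close()
    xy,o=kp(1.6,.02)
    arm.move_pose([*xy,.38],o)
    arm.move_straight([*xy,Z],feed=.15,stop_force=6)
    print(arm.read_position(),arm.read_joints(),arm.read_time())
    for q in list(np.arange(1.6,.1,-.15))+[.1,-.12]:
        xy,o=kp(q)
        hit=arm.move_straight([*xy,Z],o,feed=.08 if q>0 else .02,stop_force=6)
        print(round(q,2),hit,np.round(arm.read_ft_force(),1))
        if hit:break
    e=np.array(arm.read_position())[:2];d=e-ST[:2];c,s=np.cos(ST[2]),np.sin(ST[2])
    print("tool in stand",c*d[0]+s*d[1],-s*d[0]+c*d[1],arm.read_time())
E
python3 keep.py
```

```text
[0.52116775 0.29351862 0.30559764] [-11.54320424  24.82866081 -28.32945511 100.88788825  13.64839375
  57.63669218 -55.94312192] 22.425
1.6 False [ 0.6  0.5 -0.1]
1.45 False [-0.2  0.1  0.3]
1.3 False [ 0.1  0.3 -0.5]
1.15 False [-0.   0.8 -0.4]
1.0 False [-0.1 -0.5  0.4]
0.85 False [-0.3  0.2 -0.4]
0.7 False [0.2 0.1 0.3]
0.55 False [ 0.6 -0.1  1.1]
0.4 False [ 0.2 -0.3  0.2]
0.25 False [-0.1  0.3  0. ]
0.1 False [-0.4  0.4 -0.8]
-0.12 True [-0.6 -0.7  0.2]
tool in stand 0.005697953495372252 0.029822859970251553 26.3833
```

```bash
python3 - <<'E'
from workcell import arm
from h import *
f=np.array([np.cos(ST[2]),np.sin(ST[2])])
q=np.array(arm.read_position())
b=q[:2]-f*.03;arm.move_straight([*b,q[2]],feed=.1)
arm.move_straight([*b,.40],feed=.2)
b=T([-.075,.03],ST);arm.move_pose([*b,.38],[-90,0,170.7]);arm.let_go();arm.wait(.3)
c=arm.calibration("wrist");p,d=arm.get_image("wrist");np.savez("pics/w5.npz",p=p,d=d,**c);W=cloud(d,c)
s,_=arm.get_image("side")
cv2.imwrite("pics/m5.png",np.hstack([p[0:300,150:550],cv2.resize(s[110:240,265:395],(300,300),interpolation=2)])[:,:,::-1])
L=(W[...,:2]-ST[:2]);x=(L@f)*1000;y=(L@np.array([-f[1],f[0]]))*1000;z=W[...,2]*1000
m=(z>158)&(z<170)&(x>0)&(x<45)&(abs(y-30)<30);print("pin",np.median(x[m]),np.median(y[m]),m.sum())
m=(z>124)&(z<131)&(x>0)&(x<45)&(y>15)&(y<110)
for lo in range(15,105,15):
    k=m&(y>lo)&(y<=lo+15);print(lo,k.sum(),np.median(x[k]) if k.sum() else "")
m=(abs(z-121)<3)&(x>25)&(x<62)&(abs(y-30)<25);print("carrier x",np.percentile(x[m],[1,99]),"y",np.percentile(y[m],[1,99]))
m=(z>126)&(z<136)&(x>52)&(x<110)&(abs(y-30)<25);print("post x",np.percentile(x[m],[1,99]))
print(arm.read_time())
E
```

```text
pin 23.055934215427776 28.887447706157282 330
15 93 22.162216390561337
30 219 22.91817487517616
45 313 23.50161133649178
60 307 23.49532247927795
75 308 23.577856503932235
90 289 21.90058645741806
carrier x [29.36564885 57.64903413] y [11.63742942 46.97065404]
post x [57.2618081  70.52613531]
30.8083
```

View pics/m5.png

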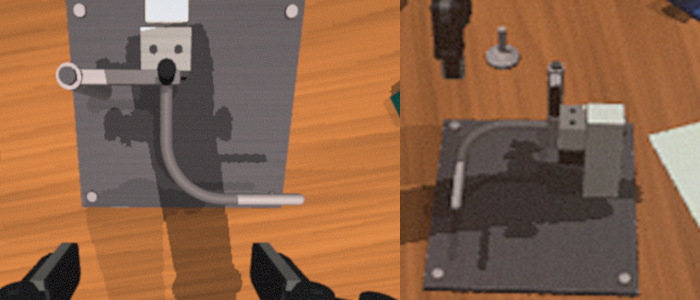

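The picture shows the keeper bar straight across the rod behind the carrier, with the pin at (167,72). The carrier is against the post, head down, and the gripper is clear. Handing in.

```bash
python3 -c "
from workcell import arm
print(arm.read_ft_force());arm.hand_in();print(arm.read_time())"
```

```text
[0.87164744 0.62794866 0.34662522]
the job is handed in; nothing more can be done
the job is handed in; nothing more can be done
```

The carrier is home on the rod against the post with the sensor head down, and the keeper arm is shut behind it. I let go of everything and handed the job in at about 31 s of the 62 s allowed.

- **Threading:** I threaded the white carrier over the rod's free end and eased it round the bend. No force I read on the way exceeded about 2 N. At the post a 6 N force stop tripped, then I lowered it to hang and released it.
- **Keeper:** I pushed the arm by its pin with closed fingers until a 6 N stop tripped at the expected angle.
- **Last checks:** In the last picture the carrier's end face meets the post (57.6 against 57.3 mm). The keeper bar lies straight across the rod within about 1°, and the gripper was open and clear of everything.
- **Disagreement:** The wrist camera put everything about 2 mm farther along the rod than my stand fit. The shift was the same for post, carrier, bar and pin, so their positions relative to each other hold.
- **Not checked:** I did not re-measure the bystander parts, but nothing went near them after the grasp.

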